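# Put the hand percussion back in its own display trays

### The job

A customer has muddled the percussion display on the music shop's counter: the short wood block lies in the long block's tray and the narrow shaker stands in the wide shaker's dish. Put both wood blocks and both shakers each into the tray or dish made for its size, lying flat (the blocks on the face they lie on now) or standing upright on the felt inside the rim. Set them down rather than dropping them, and leave the harmonica where it lies.

Things in the scene. Friction and masses are not known exactly. Their poses are not given: they have to be found in the camera images.
- block_long_center (a point): Loose percussion wood block, brown wood with a dark sound slot in each long side, 150 mm long (its x axis), 44 mm wide (its y axis), 40 mm high, about 260 g; this point is its centre, 20 mm above its underside. Starts lying on the table.
- block_short_center (a point): Loose percussion wood block, brown wood with a dark sound slot in each long side, 104 mm long (its x axis), 44 mm wide (its y axis), 40 mm high, about 180 g; this point is its centre, 20 mm above its underside. Starts lying in the long tray, where it does not belong, its length along the tray's.
- shaker_wide_center (a point): Loose metal shaker, a plain closed aluminium cylinder standing upright, 64 mm in diameter, 46 mm high, about 220 g; this point is its centre, 23 mm above its underside, z up. Starts standing on the table.
- shaker_narrow_center (a point): Loose metal shaker, a plain closed aluminium cylinder standing upright, 44 mm in diameter, 46 mm high, about 120 g; this point is its centre, 23 mm above its underside, z up. Starts standing in the wide dish, where it does not belong.
- tray_long_floor (a point): Fixed rectangular dark wooden display tray with a grey felt floor, recess 164 mm long (its x axis) by 58 mm wide (its y axis), made for the long (150 mm) wood block with 7 mm to spare on every side; outer size 174 x 68 mm. The felt floor is 5 mm above the table, the 5 mm thick rim rises 8 mm above the felt (13 mm above the table). This point is the centre of the felt floor. At the start the short block lies in it.
- tray_short_floor (a point): Fixed rectangular dark wooden display tray with a grey felt floor, recess 118 mm long (its x axis) by 58 mm wide (its y axis), made for the short (104 mm) wood block with 7 mm to spare on every side; outer size 128 x 68 mm. The felt floor is 5 mm above the table, the 5 mm thick rim rises 8 mm above the felt (13 mm above the table). This point is the centre of the felt floor. Empty at the start.
- dish_wide_floor (a point): Fixed round dark wooden display dish with a grey felt floor, recess 78 mm in diameter, made for the wide (64 mm) shaker with 7 mm to spare all round; outer diameter 88 mm. The felt floor is 5 mm above the table, the 5 mm thick rim rises 8 mm above the felt (13 mm above the table). This point is the centre of the felt floor. At the start the narrow shaker stands in it.
- dish_narrow_floor (a point): Fixed round dark wooden display dish with a grey felt floor, recess 58 mm in diameter, made for the narrow (44 mm) shaker with 7 mm to spare all round; outer diameter 68 mm. The felt floor is 5 mm above the table, the 5 mm thick rim rises 8 mm above the felt (13 mm above the table). This point is the centre of the felt floor. Empty at the start.
- harmonica_center (a point): Bystander to be left alone: a loose harmonica with steel cover plates and a black middle, 100 x 28 x 20 mm, lying flat among the other things; this point is its centre, 10 mm above the table, x along its length.
Mind the look-alikes: they are no part of the job. What is shaped like the part that bears dish_narrow_floor but green or orange is not meant.

How it is judged:
By the outcome, as a careful person would: the job done as asked, in the order asked, and still so for the second after the job is handed in, with the robot touching nothing.
It also fails if it takes over 104 s, if anything falls off the work surface, if the arm or the gripper's body presses on something with over 40 N, if the wrist force passes 120 N, or if a joint passes its speed limit or range.

### The arm

A 6-joint arm with a two-finger parallel gripper is mounted at the origin on the work surface. World frame = base frame: x ahead of the robot, y to its left, z up, the work surface at z = 0. Lengths are in m, angles in rad, forces in N, time in s.
With the tool pointing down it reaches from about 0.325 to 1 m from the base axis. Payload 5.1 kg.
Tool frame: the origin (TCP) lies at the centre of the arm's flange, where the gripper is bolted on; the fingertips stand 173 mm ahead of it and the grasp point (between the pads) lies 155 mm ahead of it; z points along the fingers, y is the direction in which the jaws open and shut (so a half turn about z gives the same grasp; the last joint's range is limited). The gripper opens to 85 mm and grips with 20 to 120 N. Pads are 22 mm wide; open, the fingers measure 114 mm over their backs; the gripper's body (76 mm by 85 mm) begins 54 mm behind the grasp point. The pads swing forward as they close: fully open they stand 13 mm farther back than shut.
Start: joints at [-1.272, 0.124, 1.65, -0, 1.367, -0.083], TCP at [0.242, -0.603, 0.405] pointing down, gripper open.
Joint ranges: [-2.61, 2.61], [-1.02, 2.33], [0.03, 2.71], [-1.35, 4.49], [0.32, 2.68], [-2.91, 2.91]. Speed limits (rad/s): [2.57, 2.57, 3.14, 3.14, 3.14, 3.14].

### API

Orientations are given as a 3x3 rotation matrix whose columns are the frame's x, y, z axes.
In Python, from bench import status, imaging, job_done gives the robot as it stands. The module is installed in compiled form; this text tells all that it offers.
- The arm moves only by the tool drive_tool, never from a script. Its argument "targets" is a list of rows, each an object with "xyz": the shift along the tool's x, y, z in cm, a list of three; "turn": the turn, a rotation vector about the tool's x, y, z in rad, a list of three. In form: [{"xyz": [x, y, z], "turn": [ax, ay, az]}, ...]. A call has exactly 8 rows; each row shifts and turns the pose as measured when the row begins, along the tool's axes as they then stand; what a row does not reach is not made up. A row lasts 1/8 s, in which the tool goes at most 62.5 mm and 10.7 degrees, less where a joint would pass 70% of its speed; a pose out of reach is approached as far as the arm can. A call is refused whole if a number of a shift passes 6.25 or a number of a turn 0.188, either way. A call with a gripper value outside its range is refused whole. "fingers" is the closure, from -1 (fully open) to 1 (shut), set as the call begins (left out, the last holds). The fingers move at their own pace and stop on an object; "squeeze" is the grip in N (left out, the last holds). Time passes only in rows, so rows that do not move let the fingers close, or fill a call up. It gives the time, the measured TCP pose, the force and the opening at its end, in the units of the state.
- status.observe(): the state, without advancing time (a new reading comes with each control period).
- imaging.snapshot(name): name is "side" or "top"; returns (picture, depth): 384x512x3 uint8, red, green, blue; 384x512 float32, m along the optical axis (not along the pixel's ray), 0 where there is no reading.
- imaging.get_calibration(name): a dict with "intrinsics" (3x3 intrinsics, pixels), "extrinsics" (4x4, takes a point from world to camera coordinates). Camera axes: x right, y up, looking along -z (the intrinsics and any distortion apply to the point x, -y, -z); pixel columns grow to the right and rows downward; lengths in m; the calibration is good to about 2 mm. A picture is of the moment at which its call begins. get_calibration takes no time and is no camera call.
- job_done(): hands the job in, once; it reports no verdict.
The state is a dict: "clock": time; "joint_pos": joint angles; "qd": joint speeds; "tau": joint torques, N m; "position": TCP position; "tcp_rot": TCP orientation; "force": force on the tool from outside, world axes, zero at the start; "wrist_torque": the same for the moment, N m; "opening": finger opening in m.
Only numpy, scipy, OpenCV 4.12 (cv2) and the standard library are available. Lean on these libraries where they do the work, as an engineer would, in place of code of your own. Each camera call takes 0.05 s, during which the arm holds its last target. There are 200 camera calls.

## Working session

There is one attempt and no reset: what is moved stays moved. The work goes in short steps, Python scripts to look and compute and a tool call to move; the robot and the scene stay as the last step left them, time stands still between calls to the robot, and variables do not carry over. Pictures are saved under pics/ and viewed, about 12 in all and at most 16, crops included, and the job is handed in when it is done.

Besides the shell and the picture viewer there is one more tool, called after "Emit:" as name([rows], argument=value, ...), one row to a line, values as JSON. drive_tool: Moves the arm, as the interface text tells. Its arguments: {"type":"object","properties":{"targets":{"type":"array","items":{"type":"object","properties":{"xyz":{"type":"array","items":{"type":"number"}},"turn":{"type":"array","items":{"type":"number"}}}}},"fingers":{"type":"number"},"squeeze":{"type":"number"}},"required":["targets"]}

```bash
mkdir -p pics; python3 - <<'E'
from bench import status, imaging
import cv2, numpy as np
s=status.observe()
print(s)
for n in("top","side"):
    p,d=imaging.snapshot(n); cv2.imwrite(f"pics/{n}0.png",p[:,:,::-1]); np.save(f"{n}0.npy",d); np.save(f"{n}0c.npy",p)
    c=imaging.get_calibration(n); print(n,np.round(c["intrinsics"],2).tolist(),np.round(c["extrinsics"],4).tolist(),[k for k in c])
E
```

```text
{'clock': 0.0, 'joint_pos': array([-1.27156628e+00,  1.24499057e-01,  1.65166676e+00,  1.48927574e-05,
        1.36748736e+00, -8.26068452e-02]), 'qd': array([-0.00056473,  0.00077107, -0.00025466, -0.00127303,  0.00102049,
       -0.00135913]), 'tau': array([-2.51447775e-03, -4.23611283e+01, -3.65455270e+01, -3.35783134e-04,
        6.93536305e-03, -6.25438304e-06]), 'position': array([ 0.24210359, -0.60296213,  0.40346084]), 'tcp_rot': array([[ 9.27982909e-01,  3.72622286e-01, -5.93472399e-04],
       [ 3.72622713e-01, -9.27980830e-01,  1.97326054e-03],
       [ 1.84549845e-04, -2.05229335e-03, -9.99997877e-01]]), 'force': array([-0.14835192,  0.79542323,  0.62877337]), 'wrist_torque': array([-0.06172065, -0.02337023,  0.017381  ]), 'opening': 0.08498891277183152}
top [[480.96, 0.0, 255.93], [0.0, 480.96, 186.68], [0.0, 0.0, 1.0]] [[0.0097, -0.9998, -0.0196, 0.0174], [0.9931, 0.0073, 0.1167, -0.5369], [-0.1165, -0.0206, 0.993, -1.3746], [0.0, 0.0, 0.0, 1.0]] ['intrinsics', 'extrinsics']
side [[374.14, 0.0, 257.48], [0.0, 374.14, 198.86], [0.0, 0.0, 1.0]] [[-0.9106, -0.4127, -0.0217, 0.4997], [0.1912, -0.4672, 0.8632, -0.1411], [-0.3664, 0.7819, 0.5043, -0.8707], [0.0, 0.0, 0.0, 1.0]] ['intrinsics', 'extrinsics']
```

View pics/top0.png

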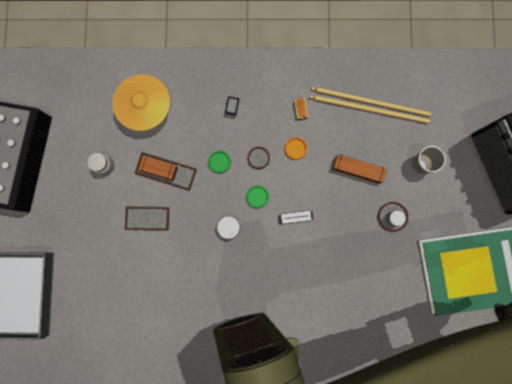

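View pics/side0.png

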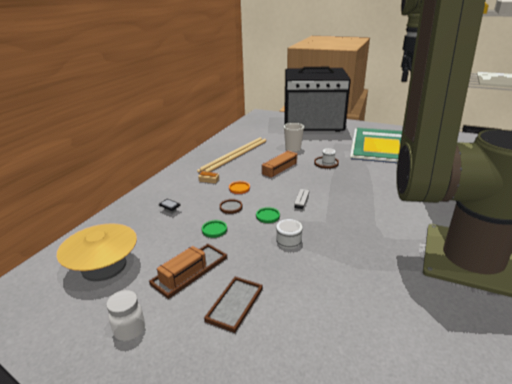

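Top view: the short block is at (158,166) in the long tray (166,170), and the short tray is at (147,218). The narrow brown dish is at (258,158) and the wide shaker at (228,228). The long block is at (360,169), the wide dish at (393,216) with the narrow shaker in it, and the harmonica at (296,217). The side view agrees. A cup stands near (431,159).

```bash
cat >h.py <<'E'
import numpy as np, cv2
from bench import imaging, status
def world(n,d):
    c=imaging.get_calibration(n);K=c["intrinsics"];E=np.array(c["extrinsics"])
    v,u=np.mgrid[:d.shape[0],:d.shape[1]]
    P=np.stack([(u-K[0][2])/K[0][0]*d,-(v-K[1][2])/K[1][1]*d,-d],-1)
    return (P-E[:3,3])@E[:3,:3]
def onplane(n,uv,z):
    c=imaging.get_calibration(n);K=c["intrinsics"];E=np.array(c["extrinsics"])
    uv=np.atleast_2d(uv).astype(float)
    r=np.stack([(uv[:,0]-K[0][2])/K[0][0],-(uv[:,1]-K[1][2])/K[1][1],-np.ones(len(uv))],-1)@E[:3,:3]
    o=-E[:3,:3].T@E[:3,3]
    return (o+r*((z-o[2])/r[:,2])[:,None])[:,:2]
def rect(xy):
    (c,s,a)=cv2.minAreaRect((xy*1000).astype(np.float32))
    if s[0]<s[1]: s=s[::-1];a+=90
    return np.round(c,1),np.round(s,1),round((a+90)%180-90,1)
def crop(m,u,v,r):
    o=np.zeros_like(m);o[v-r:v+r,u-r:u+r]=m[v-r:v+r,u-r:u+r];return o
def uvs(m): v,u=np.nonzero(m);return np.stack([u,v],-1)
def biggest(m):
    n,l,st,_=cv2.connectedComponentsWithStats(m.astype(np.uint8),connectivity=8)
    return l==1+np.argmax(st[1:,4])
E
python3 - <<'E'
from h import *
d=np.load("top0.npy");p=np.load("top0c.npy").astype(int)
W=world("top",d);z=W[...,2]
print("table z",[round(float(z[a,b]),4) for a,b in((250,200),(300,150),(130,200),(200,330),(260,400))])
for nm,u,v,r,zt in(("short",158,166,30,.045),("long",360,169,30,.04),("wide",228,228,18,.046),("narrow",397,218,12,.051),("cup",431,159,20,.08),("harm",296,217,20,.02)):
    m=crop(abs(z-zt)<.010 if nm!="harm" else abs(z-.02)<.008,u,v,r); m=biggest(m)
    q=onplane("top",uvs(m),zt); print(nm,m.sum(),np.median(z[m]).round(4),rect(q),q.mean(0).round(4),"zmax",z[v-r:v+r,u-r:u+r].max().round(3))
R,G,B=p[...,0],p[...,1],p[...,2]
print([p[a,b].tolist() for a,b in((218,125),(150,258),(158,258),(230,393),(218,147),(166,158),(205,385))])
for nm,u,v,r in(("traylong",166,170,34),("trayshort",147,218,28),("dnarrow",258,158,16),("dwide",393,216,20)):
    m=biggest(crop((R-B>15)&(R<130)&(z<.022),u,v,r)); q=onplane("top",uvs(m),.013)
    print(nm,m.sum(),rect(q),q.mean(0).round(4),np.round(cv2.minEnclosingCircle((q*1000).astype(np.float32))[0],1),cv2.minEnclosingCircle((q*1000).astype(np.float32))[1])
E
```

```text
table z [0.0038, 0.0013, 0.0039, 0.0033, 0.0]
short 537 0.0451 (array([590.7, 312.5]), array([104.8,  44.8]), 73.8) [0.5908 0.3127] zmax 1.428
long 802 0.0396 (array([ 592.3, -278.1]), array([150.1,  46.3]), 73.6) [ 0.5926 -0.2786] zmax 1.428
wide 395 0.0462 (array([418.1, 102.1]), array([63. , 60.4]), 0.8) [0.418  0.1018] zmax 1.428
narrow 199 0.0511 (array([ 449.1, -379.4]), array([42.9, 42.4]), -1.3) [ 0.4487 -0.379 ] zmax 1.428
cup 118 0.0824 (array([ 618.4, -485.9]), array([72.1, 46.9]), 18.0) [ 0.6225 -0.4907] zmax 1.428
harm 299 0.0192 (array([450.8, -93.6]), array([99. , 27.9]), -82.4) [ 0.4506 -0.0933] zmax 1.428
[[102, 86, 75], [125, 125, 120], [119, 119, 115], [89, 60, 47], [117, 115, 110], [161, 97, 53], [95, 73, 59]]
traylong 407 (array([586. , 294.6]), array([177.1,  70.2]), 73.2) [0.5888 0.2967] [586.  294.4] 92.92302703857422
trayshort 323 (array([443.5, 346.1]), array([131.2,  70.8]), -89.5) [0.447  0.3462] [444.9 346.1] 71.49620056152344
dnarrow 168 (array([628.3,  15.5]), array([68.7, 66.6]), -89.6) [0.6285 0.0167] [628.4  15.8] 35.195228576660156
dwide 235 (array([ 455. , -380.3]), array([88.1, 87.3]), -45.4) [ 0.4544 -0.3805] [ 455.2 -379.9] 45.041568756103516
```

```bash
cat >>h.py <<'E'
from scipy.spatial.transform import Rotation as Ro
def plan(wps):
    """wps: (x,y,z TCP, jaw angle deg mod 180, rows); prints rows in tool axes, cm/rad"""
    s=status.observe();p=s["position"];R=s["tcp_rot"]
    print("t",round(s["clock"],2),"p",p.round(4),"jaw",np.degrees(np.arctan2(R[1,1],R[0,1])).round(1),"q",s["joint_pos"].round(2),"F",s["force"].round(1),"open",round(s["opening"],4))
    for x,y,z,jaw,n in wps:
        cur=np.degrees(np.arctan2(R[1,1],R[0,1])); jaw=cur+(jaw-cur+90)%180-90
        c,q=np.cos(np.radians(jaw)),np.sin(np.radians(jaw))
        T=np.array([[-q,c,0],[c,q,0],[0,0,-1.]])   # x,y,z columns
        if np.linalg.det(T)<0: T[:,0]*=-1
        step=(np.array([x,y,z])-p)/n; rv=Ro.from_matrix(R.T@T).as_rotvec()/n
        for i in range(n):
            print((R.T@step*100).round(2).tolist(),rv.round(3).tolist()); R=R@Ro.from_rotvec(rv).as_matrix()
        p=np.array([x,y,z]);R=T
E
python3 -c "
from h import *
plan([(.449,-.379,.26,-68,8)])"
```

```text
t 0.1 p [ 0.2421 -0.603   0.4036] jaw -68.1 q [-1.27  0.12  1.65  0.    1.37 -0.08] F [-0.3  0.2  0.1] open 0.0854
[3.44, -1.63, 1.8] [-0.0, -0.0, -0.0]
[3.44, -1.63, 1.8] [-0.0, -0.0, -0.0]
[3.44, -1.63, 1.8] [-0.0, -0.0, -0.0]
[3.44, -1.63, 1.8] [-0.0, -0.0, -0.0]
[3.44, -1.63, 1.8] [-0.0, -0.0, -0.0]
[3.45, -1.63, 1.8] [-0.0, -0.0, -0.0]
[3.45, -1.63, 1.8] [-0.0, -0.0, -0.0]
[3.45, -1.63, 1.8] [-0.0, -0.0, -0.0]
```

Emit:
drive_tool([
  {"xyz": [3.44, -1.63, 1.8], "turn": [0, 0, 0]},
  {"xyz": [3.44, -1.63, 1.8], "turn": [0, 0, 0]},
  {"xyz": [3.44, -1.63, 1.8], "turn": [0, 0, 0]},
  {"xyz": [3.44, -1.63, 1.8], "turn": [0, 0, 0]},
  {"xyz": [3.44, -1.63, 1.8], "turn": [0, 0, 0]},
  {"xyz": [3.44, -1.63, 1.8], "turn": [0, 0, 0]},
  {"xyz": [3.44, -1.63, 1.8], "turn": [0, 0, 0]},
  {"xyz": [3.44, -1.63, 1.8], "turn": [0, 0, 0]},
], fingers=-1, squeeze=40)

```text
clock: 1.1
position: [0.4525, -0.3738, 0.2532]
tcp_rot: [[0.93, 0.367, -0.002], [0.367, -0.93, 0.003], [-0.001, -0.004, -1.0]]
force: [0.2, -0.1, 0.1]
opening: 0.0852
```

```bash
python3 -c "
from h import *
plan([(.449,-.379,.26,-68,3),(.449,-.379,.19,-68,4)])"
```

```text
t 1.1 p [ 0.4525 -0.3738  0.2532] jaw -68.4 q [-0.78  0.13  1.91  0.    1.1   0.41] F [ 0.2 -0.1  0.1] open 0.0852
[-0.17, 0.12, -0.23] [-0.001, 0.0, -0.003]
[-0.17, 0.12, -0.23] [-0.001, 0.0, -0.003]
[-0.17, 0.12, -0.23] [-0.001, 0.0, -0.003]
[0.0, 0.0, 1.75] [0.0, 0.0, 0.0]
[0.0, 0.0, 1.75] [0.0, 0.0, 0.0]
[0.0, 0.0, 1.75] [0.0, 0.0, 0.0]
[0.0, 0.0, 1.75] [0.0, 0.0, 0.0]
```

Emit:
drive_tool([
  {"xyz": [-0.5, 0.35, 0], "turn": [0, 0, 0]},
  {"xyz": [0, 0, 0], "turn": [0, 0, 0]},
  {"xyz": [0, 0, 1.6], "turn": [0, 0, 0]},
  {"xyz": [0, 0, 1.6], "turn": [0, 0, 0]},
  {"xyz": [0, 0, 1.6], "turn": [0, 0, 0]},
  {"xyz": [0, 0, 1.2], "turn": [0, 0, 0]},
  {"xyz": [0, 0, 0.3], "turn": [0, 0, 0]},
  {"xyz": [0, 0, 0], "turn": [0, 0, 0]},
])

```text
clock: 2.1
position: [0.4474, -0.3782, 0.1828]
tcp_rot: [[0.93, 0.367, -0.006], [0.367, -0.93, 0.007], [-0.003, -0.009, -1.0]]
force: [0.0, -0.2, -0.1]
opening: 0.0857
```

```bash
python3 -c "
from h import *
plan([(.449,-.379,.187,-68,2)])
p,d=imaging.snapshot('side');cv2.imwrite('pics/s1.png',cv2.resize(p[100:240,230:430,::-1],None,fx=3,fy=3))"
```

```text
t 2.1 p [ 0.4474 -0.3782  0.1828] jaw -68.5 q [-0.79  0.22  1.94  0.    0.98  0.4 ] F [ 0.  -0.2 -0.1] open 0.0857
[0.06, 0.06, -0.21] [-0.004, 0.002, -0.004]
[0.06, 0.06, -0.21] [-0.004, 0.002, -0.004]
```

View pics/s1.png

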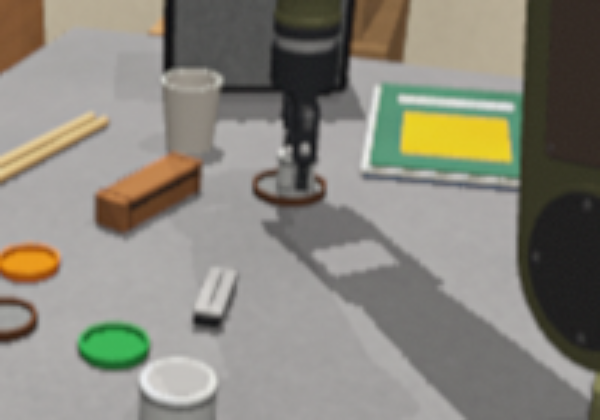

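The fingers straddle the narrow shaker, which stands in the dish (crop about (290,175)).

Emit:
drive_tool([
  {"xyz": [0.1, 0.1, -0.4], "turn": [-0.008, 0.004, -0.008]},
  {"xyz": [0, 0, 0], "turn": [0, 0, 0]},
  {"xyz": [0, 0, 0], "turn": [0, 0, 0]},
  {"xyz": [0, 0, 0], "turn": [0, 0, 0]},
  {"xyz": [0, 0, 0], "turn": [0, 0, 0]},
  {"xyz": [0, 0, 0], "turn": [0, 0, 0]},
  {"xyz": [0, 0, 0], "turn": [0, 0, 0]},
  {"xyz": [0, 0, 0], "turn": [0, 0, 0]},
], fingers=1)

```text
clock: 3.15
position: [0.4494, -0.3792, 0.189]
tcp_rot: [[0.927, 0.375, 0.003], [0.375, -0.927, -0.002], [0.002, 0.003, -1.0]]
force: [-0.3, -0.3, -1.7]
opening: 0.0432
```

```bash
python3 -c "
from h import *
plan([(.449,-.379,.27,-68,3),(.6,-.06,.28,-68,5)])"
```

```text
t 3.15 p [ 0.4494 -0.3792  0.189 ] jaw -67.9 q [-0.79  0.22  1.94  0.    0.98  0.39] F [-0.3 -0.3 -1.7] open 0.0432
[-0.0, -0.0, -2.7] [0.001, -0.001, 0.0]
[-0.01, -0.01, -2.7] [0.001, -0.001, 0.0]
[-0.01, -0.01, -2.7] [0.001, -0.001, 0.0]
[5.19, -4.78, -0.2] [0.0, 0.0, 0.0]
[5.19, -4.78, -0.2] [0.0, 0.0, 0.0]
[5.19, -4.78, -0.2] [0.0, 0.0, 0.0]
[5.19, -4.78, -0.2] [0.0, 0.0, 0.0]
[5.19, -4.78, -0.2] [0.0, 0.0, 0.0]
```

Emit:
drive_tool([
  {"xyz": [0, 0, -3.5], "turn": [0, 0, 0]},
  {"xyz": [0, 0, -3.5], "turn": [0, 0, 0]},
  {"xyz": [4.2, -3.9, -0.3], "turn": [0, 0, 0]},
  {"xyz": [4.2, -3.9, 0], "turn": [0, 0, 0]},
  {"xyz": [4.2, -3.9, 0], "turn": [0, 0, 0]},
  {"xyz": [4.2, -3.9, 0], "turn": [0, 0, 0]},
  {"xyz": [4.2, -3.9, 0], "turn": [0, 0, 0]},
  {"xyz": [4.2, -3.9, 0], "turn": [0, 0, 0]},
])

```text
clock: 4.15
position: [0.5982, -0.0626, 0.2645]
tcp_rot: [[0.93, 0.367, 0.005], [0.367, -0.93, -0.002], [0.004, 0.004, -1.0]]
force: [0.7, -0.6, -1.5]
opening: 0.0429
```

```bash
python3 -c "
from h import *
plan([(.6285,.0157,.27,-68,4),(.6285,.0157,.20,-68,4)])"
```

```text
t 4.15 p [ 0.5982 -0.0626  0.2645] jaw -68.5 q [-0.19  0.14  1.88 -0.    1.12  1.  ] F [ 0.7 -0.6 -1.5] open 0.0429
[1.42, -1.54, -0.14] [0.001, -0.001, -0.002]
[1.43, -1.54, -0.14] [0.001, -0.001, -0.002]
[1.43, -1.54, -0.14] [0.001, -0.001, -0.002]
[1.43, -1.53, -0.14] [0.001, -0.001, -0.002]
[0.0, 0.0, 1.75] [0.0, 0.0, 0.0]
[0.0, 0.0, 1.75] [0.0, 0.0, 0.0]
[0.0, 0.0, 1.75] [0.0, 0.0, 0.0]
[0.0, 0.0, 1.75] [0.0, 0.0, 0.0]
```

Emit:
drive_tool([
  {"xyz": [1.9, -2.0, 0], "turn": [0, 0, -0.006]},
  {"xyz": [1.9, -2.0, 0], "turn": [0, 0, 0]},
  {"xyz": [1.8, -2.0, 0], "turn": [0.003, -0.003, 0]},
  {"xyz": [0, 0, 0], "turn": [0, 0, 0]},
  {"xyz": [0, 0, 1.6], "turn": [0, 0, 0]},
  {"xyz": [0, 0, 1.6], "turn": [0, 0, 0]},
  {"xyz": [0, 0, 1.4], "turn": [0, 0, 0]},
  {"xyz": [0, 0, 0], "turn": [0, 0, 0]},
])

```text
clock: 5.15
position: [0.6275, 0.0186, 0.2119]
tcp_rot: [[0.926, 0.377, -0.004], [0.377, -0.926, -0.001], [-0.004, -0.001, -1.0]]
force: [0.0, -0.4, -0.7]
opening: 0.043
```

```bash
python3 -c "
from h import *
plan([(.6285,.0157,.2,-68,1),(.6285,.0157,.190,-68,3)])"
```

```text
t 5.15 p [0.6275 0.0186 0.2119] jaw -67.9 q [-0.06  0.26  1.84 -0.    1.05  1.13] F [ 0.  -0.4 -0.7] open 0.043
[-0.01, 0.31, 1.19] [-0.001, 0.004, 0.002]
[0.0, 0.0, 0.33] [0.0, 0.0, 0.0]
[0.0, 0.0, 0.33] [0.0, 0.0, 0.0]
[0.0, 0.0, 0.33] [0.0, 0.0, 0.0]
```

Emit:
drive_tool([
  {"xyz": [0, 0.3, 0], "turn": [0, 0.004, 0]},
  {"xyz": [0, 0, 0], "turn": [0, 0, 0]},
  {"xyz": [0, 0, 0.6], "turn": [0, 0, 0]},
  {"xyz": [0, 0, 0.5], "turn": [0, 0, 0]},
  {"xyz": [0, 0, 0.4], "turn": [0, 0, 0]},
  {"xyz": [0, 0, 0.3], "turn": [0, 0, 0]},
  {"xyz": [0, 0, 0.2], "turn": [0, 0, 0]},
  {"xyz": [0, 0, 0], "turn": [0, 0, 0]},
])

```text
clock: 6.15
position: [0.6294, 0.0153, 0.1919]
tcp_rot: [[0.926, 0.376, 0.002], [0.376, -0.926, 0.001], [0.002, 0.0, -1.0]]
force: [-0.1, -0.7, -1.0]
opening: 0.0428
```

```bash
python3 -c "
from h import *
plan([(.6285,.0157,.19,-68,1)])
p,d=imaging.snapshot('side');cv2.imwrite('pics/s2.png',cv2.resize(p[120:260,150:350,::-1],None,fx=3,fy=3))"
```

```text
t 6.15 p [0.6294 0.0153 0.1919] jaw -67.9 q [-0.06  0.29  1.84  0.    1.01  1.12] F [-0.1 -0.7 -1. ] open 0.0428
[-0.07, -0.07, 0.19] [-0.0, -0.002, 0.002]
```

View pics/s2.png

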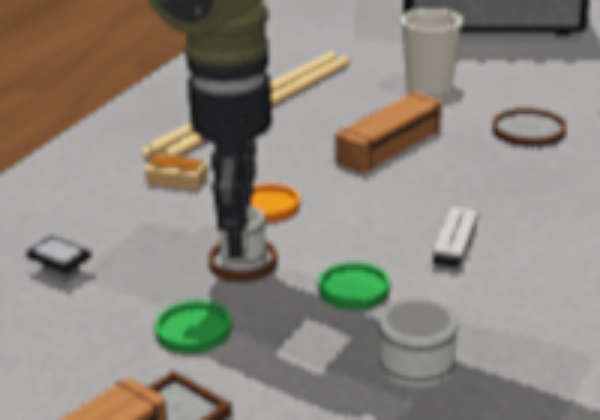

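The narrow shaker is just above the felt inside the brown narrow dish (crop (243,258)). I'll lower until it makes contact, then release.

Emit:
drive_tool([
  {"xyz": [0, 0, 0.15], "turn": [0, 0, 0]},
  {"xyz": [0, 0, 0.1], "turn": [0, 0, 0]},
  {"xyz": [0, 0, 0.1], "turn": [0, 0, 0]},
  {"xyz": [0, 0, 0.1], "turn": [0, 0, 0]},
  {"xyz": [0, 0, 0.05], "turn": [0, 0, 0]},
  {"xyz": [0, 0, 0], "turn": [0, 0, 0]},
  {"xyz": [0, 0, 0], "turn": [0, 0, 0]},
  {"xyz": [0, 0, 0], "turn": [0, 0, 0]},
])

```text
clock: 7.2
position: [0.6301, 0.0153, 0.189]
tcp_rot: [[0.926, 0.376, 0.003], [0.376, -0.926, 0.001], [0.003, 0.001, -1.0]]
force: [-0.3, 0.1, 0.8]
opening: 0.043
```

Emit:
drive_tool([
  {"xyz": [0, 0, 0], "turn": [0, 0, 0]},
  {"xyz": [0, 0, 0], "turn": [0, 0, 0]},
  {"xyz": [0, 0, 0], "turn": [0, 0, 0]},
  {"xyz": [0, 0, 0], "turn": [0, 0, 0]},
  {"xyz": [0, 0, -2], "turn": [0, 0, 0]},
  {"xyz": [0, 0, -3], "turn": [0, 0, 0]},
  {"xyz": [0, 0, -3], "turn": [0, 0, 0]},
  {"xyz": [0, 0, 0], "turn": [0, 0, 0]},
], fingers=-1)

```text
clock: 8.2
position: [0.6305, 0.0152, 0.2753]
tcp_rot: [[0.926, 0.376, 0.007], [0.376, -0.926, 0.0], [0.007, 0.002, -1.0]]
force: [1.6, -0.3, 0.6]
opening: 0.0854
```

```bash
python3 -c "
from h import *
plan([(.418,.102,.27,-68,6),(.418,.102,.26,-68,2)])"
```

```text
t 8.2 p [0.6305 0.0152 0.2753] jaw -67.9 q [-0.06  0.19  1.8   0.    1.14  1.12] F [ 1.6 -0.3  0.6] open 0.0854
[-2.74, -2.67, 0.06] [0.0, -0.001, 0.0]
[-2.74, -2.67, 0.07] [0.0, -0.001, 0.0]
[-2.74, -2.67, 0.07] [0.0, -0.001, 0.0]
[-2.74, -2.67, 0.07] [0.0, -0.001, 0.0]
[-2.74, -2.67, 0.08] [0.0, -0.001, 0.0]
[-2.74, -2.67, 0.08] [0.0, -0.001, 0.0]
[0.0, 0.0, 0.5] [0.0, 0.0, 0.0]
[0.0, 0.0, 0.5] [0.0, 0.0, 0.0]
```

Emit:
drive_tool([
  {"xyz": [-2.7, -2.65, 0], "turn": [0, -0.007, 0]},
  {"xyz": [-2.7, -2.65, 0], "turn": [0, 0, 0]},
  {"xyz": [-2.7, -2.65, 0], "turn": [0, 0, 0]},
  {"xyz": [-2.7, -2.65, 0], "turn": [0, 0, 0]},
  {"xyz": [-2.7, -2.65, 0], "turn": [0, 0, 0]},
  {"xyz": [-2.6, -2.6, 0], "turn": [0, 0, 0]},
  {"xyz": [0, 0, 0], "turn": [0, 0, 0]},
  {"xyz": [0, 0, 0], "turn": [0, 0, 0]},
])

```text
clock: 9.2
position: [0.4144, 0.1032, 0.2725]
tcp_rot: [[0.927, 0.376, -0.001], [0.376, -0.927, -0.002], [-0.002, 0.002, -1.0]]
force: [0.6, -0.5, 0.8]
opening: 0.0855
```

```bash
python3 -c "
from h import *
plan([(.418,.102,.26,-68,1),(.418,.102,.185,-68,5)])"
```

```text
t 9.2 p [0.4144 0.1032 0.2725] jaw -67.9 q [ 0.12 -0.27  2.25 -0.    1.16  1.31] F [ 0.6 -0.5  0.8] open 0.0855
[0.29, 0.24, 1.25] [0.002, 0.002, 0.001]
[0.0, 0.0, 1.5] [0.0, 0.0, 0.0]
[0.0, 0.0, 1.5] [0.0, 0.0, 0.0]
[0.0, 0.0, 1.5] [0.0, 0.0, 0.0]
[0.0, 0.0, 1.5] [0.0, 0.0, 0.0]
[0.0, 0.0, 1.5] [0.0, 0.0, 0.0]
```

Emit:
drive_tool([
  {"xyz": [0.3, 0.24, 0], "turn": [0, 0, 0]},
  {"xyz": [0, 0, 0], "turn": [0, 0, 0]},
  {"xyz": [0, 0, 2], "turn": [0, 0, 0]},
  {"xyz": [0, 0, 2], "turn": [0, 0, 0]},
  {"xyz": [0, 0, 2], "turn": [0, 0, 0]},
  {"xyz": [0, 0, 1.6], "turn": [0, 0, 0]},
  {"xyz": [0, 0, 0.5], "turn": [0, 0, 0]},
  {"xyz": [0, 0, 0], "turn": [0, 0, 0]},
])

```text
clock: 10.2
position: [0.4241, 0.0998, 0.1907]
tcp_rot: [[0.929, 0.371, 0.002], [0.371, -0.929, -0.003], [0.001, 0.003, -1.0]]
force: [0.6, 0.4, 0.3]
opening: 0.0853
```

```bash
python3 -c "
from h import *
plan([(.418,.102,.186,-68,1)])"
```

```text
t 10.2 p [0.4241 0.0998 0.1907] jaw -68.2 q [ 0.11 -0.11  2.28 -0.    0.97  1.3 ] F [0.6 0.4 0.3] open 0.0853
[-0.48, -0.43, 0.46] [0.003, -0.001, -0.004]
```

Emit:
drive_tool([
  {"xyz": [-0.45, -0.43, 0], "turn": [0.003, 0, -0.003]},
  {"xyz": [0, 0, 0.45], "turn": [0, 0, 0]},
  {"xyz": [0, 0, 0], "turn": [0, 0, 0]},
  {"xyz": [0, 0, 0], "turn": [0, 0, 0]},
  {"xyz": [0, 0, 0], "turn": [0, 0, 0]},
  {"xyz": [0, 0, 0], "turn": [0, 0, 0]},
  {"xyz": [0, 0, 0], "turn": [0, 0, 0]},
  {"xyz": [0, 0, 0], "turn": [0, 0, 0]},
])

```text
clock: 11.2
position: [0.419, 0.1024, 0.1881]
tcp_rot: [[0.927, 0.374, 0.005], [0.374, -0.927, 0.001], [0.005, 0.001, -1.0]]
force: [0.9, 0.2, -0.2]
opening: 0.0854
```

Emit:
drive_tool([
  {"xyz": [0, 0, 0], "turn": [0, 0, 0]},
  {"xyz": [0, 0, 0], "turn": [0, 0, 0]},
  {"xyz": [0, 0, 0], "turn": [0, 0, 0]},
  {"xyz": [0, 0, 0], "turn": [0, 0, 0]},
  {"xyz": [0, 0, 0], "turn": [0, 0, 0]},
  {"xyz": [0, 0, 0], "turn": [0, 0, 0]},
  {"xyz": [0, 0, 0], "turn": [0, 0, 0]},
  {"xyz": [0, 0, 0], "turn": [0, 0, 0]},
], fingers=1)

```text
clock: 12.2
position: [0.4193, 0.1024, 0.1885]
tcp_rot: [[0.927, 0.374, 0.006], [0.374, -0.927, 0.001], [0.006, 0.001, -1.0]]
force: [-1.2, -0.1, 0.9]
opening: 0.0629
```

```bash
python3 -c "
from h import *
plan([(.42,.1,.27,-68,3),(.46,-.2,.27,-68,5)])"
```

```text
t 12.2 p [0.4193 0.1024 0.1885] jaw -68.0 q [ 0.12 -0.12  2.29  0.    0.96  1.3 ] F [-1.2 -0.1  0.9] open 0.0629
[0.01, 0.09, -2.72] [0.0, -0.002, -0.0]
[0.0, 0.09, -2.72] [0.0, -0.002, -0.0]
[-0.0, 0.09, -2.72] [0.0, -0.002, -0.0]
[-1.51, 5.86, 0.0] [0.0, 0.0, 0.0]
[-1.51, 5.86, 0.0] [0.0, 0.0, 0.0]
[-1.51, 5.86, 0.0] [0.0, 0.0, 0.0]
[-1.51, 5.86, 0.0] [0.0, 0.0, 0.0]
[-1.51, 5.86, 0.0] [0.0, 0.0, 0.0]
```

Emit:
drive_tool([
  {"xyz": [0, 0, -2.5], "turn": [0, -0.006, 0]},
  {"xyz": [0, 0, -3], "turn": [0, 0, 0]},
  {"xyz": [0, 0, -2.5], "turn": [0, 0, 0]},
  {"xyz": [-1.6, 5.0, 0], "turn": [0, 0, 0]},
  {"xyz": [-1.6, 5.0, 0], "turn": [0, 0, 0]},
  {"xyz": [-1.6, 5.0, 0], "turn": [0, 0, 0]},
  {"xyz": [-1.6, 5.0, 0], "turn": [0, 0, 0]},
  {"xyz": [-1.6, 5.0, 0], "turn": [0, 0, 0]},
])

```text
clock: 13.2
position: [0.4366, -0.163, 0.2663]
tcp_rot: [[0.924, 0.382, -0.007], [0.382, -0.924, -0.0], [-0.007, -0.003, -1.0]]
force: [1.5, 0.6, -1.7]
opening: 0.0631
```

```bash
python3 -c "
from h import *
plan([(.455,-.38,.26,-68,6)])"
```

```text
t 13.2 p [ 0.4366 -0.163   0.2663] jaw -67.5 q [-0.47 -0.16  2.17 -0.    1.13  0.71] F [ 1.5  0.6 -1.7] open 0.0631
[-1.1, 3.46, 0.1] [-0.0, 0.001, 0.001]
[-1.09, 3.46, 0.1] [-0.0, 0.001, 0.001]
[-1.09, 3.46, 0.1] [-0.0, 0.001, 0.001]
[-1.08, 3.46, 0.1] [-0.0, 0.001, 0.001]
[-1.08, 3.46, 0.1] [-0.0, 0.001, 0.001]
[-1.07, 3.47, 0.11] [-0.0, 0.001, 0.001]
```

Emit:
drive_tool([
  {"xyz": [-1.1, 3.4, 0], "turn": [0, 0.007, 0.006]},
  {"xyz": [-1.1, 3.4, 0], "turn": [0, 0, 0]},
  {"xyz": [-1.1, 3.4, 0], "turn": [0, 0, 0]},
  {"xyz": [-1.1, 3.4, 0], "turn": [0, 0, 0]},
  {"xyz": [-1.1, 3.4, 0], "turn": [0, 0, 0]},
  {"xyz": [-1.0, 3.4, 0], "turn": [0, 0, 0]},
  {"xyz": [0, 0, 0], "turn": [0, 0, 0]},
  {"xyz": [0, 0, 0], "turn": [0, 0, 0]},
])

```text
clock: 14.2
position: [0.4495, -0.3851, 0.2575]
tcp_rot: [[0.929, 0.37, -0.009], [0.37, -0.929, 0.012], [-0.004, -0.015, -1.0]]
force: [-0.5, 0.4, -2.2]
opening: 0.0632
```

```bash
python3 -c "
from h import *
plan([(.455,-.38,.26,-68,1),(.455,-.38,.21,-68,3)])"
```

```text
t 14.2 p [ 0.4495 -0.3851  0.2575] jaw -68.3 q [-0.8   0.14  1.9   0.    1.12  0.39] F [-0.5  0.4 -2.2] open 0.0632
[0.69, -0.27, -0.25] [-0.015, 0.004, -0.005]
[0.0, 0.0, 1.67] [0.0, 0.0, 0.0]
[0.0, 0.0, 1.67] [0.0, 0.0, 0.0]
[0.0, 0.0, 1.67] [0.0, 0.0, 0.0]
```

Emit:
drive_tool([
  {"xyz": [0.7, -0.27, 0], "turn": [-0.015, 0.004, -0.005]},
  {"xyz": [0, 0, 0], "turn": [0, 0, 0]},
  {"xyz": [0, 0, 1.6], "turn": [0, 0, 0]},
  {"xyz": [0, 0, 1.6], "turn": [0, 0, 0]},
  {"xyz": [0, 0, 1.0], "turn": [0, 0, 0]},
  {"xyz": [0, 0, 0], "turn": [0, 0, 0]},
  {"xyz": [0, 0, 0], "turn": [0, 0, 0]},
  {"xyz": [0, 0, 0], "turn": [0, 0, 0]},
])

```text
clock: 15.2
position: [0.4551, -0.3764, 0.2108]
tcp_rot: [[0.926, 0.378, -0.001], [0.378, -0.926, 0.002], [-0.001, -0.002, -1.0]]
force: [0.3, 0.3, -2.1]
opening: 0.0628
```

```bash
python3 -c "
from h import *
plan([(.455,-.38,.2,-68,1)])"
```

```text
t 15.2 p [ 0.4551 -0.3764  0.2108] jaw -67.8 q [-0.78  0.19  1.92  0.    1.03  0.4 ] F [ 0.3  0.3 -2.1] open 0.0628
[-0.15, 0.33, 1.08] [-0.002, 0.001, 0.004]
```

Emit:
drive_tool([
  {"xyz": [-0.13, 0.33, 0], "turn": [0, 0, 0]},
  {"xyz": [0, 0, 0], "turn": [0, 0, 0]},
  {"xyz": [0, 0, 0.5], "turn": [0, 0, 0]},
  {"xyz": [0, 0, 0.4], "turn": [0, 0, 0]},
  {"xyz": [0, 0, 0.3], "turn": [0, 0, 0]},
  {"xyz": [0, 0, 0.2], "turn": [0, 0, 0]},
  {"xyz": [0, 0, 0.1], "turn": [0, 0, 0]},
  {"xyz": [0, 0, 0], "turn": [0, 0, 0]},
])

```text
clock: 16.2
position: [0.4554, -0.3806, 0.1957]
tcp_rot: [[0.926, 0.378, -0.0], [0.378, -0.926, 0.001], [0.0, -0.001, -1.0]]
force: [0.0, 0.1, -2.1]
opening: 0.063
```

```bash
python3 -c "
from h import *
plan([(.455,-.38,.1935,-68,1)])
p,d=imaging.snapshot('side');cv2.imwrite('pics/s3.png',cv2.resize(p[100:240,230:430,::-1],None,fx=3,fy=3))"
```

```text
t 16.2 p [ 0.4554 -0.3806  0.1957] jaw -67.8 q [-0.79  0.22  1.92  0.    1.    0.4 ] F [ 0.   0.1 -2.1] open 0.063
[-0.02, -0.07, 0.22] [-0.001, -0.0, 0.003]
```

View pics/s3.png

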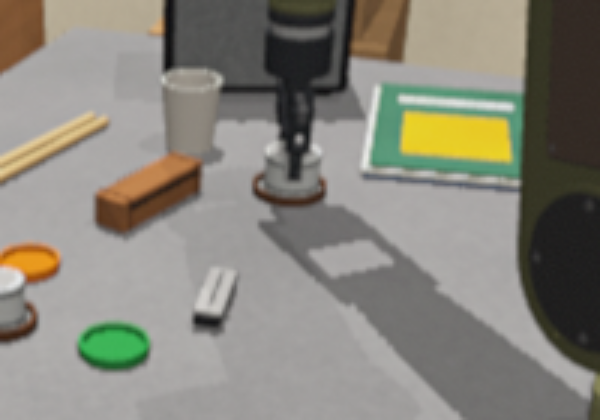

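The wide shaker is centred in the wide dish (crop (292,175)), about 2 mm above the felt.

Emit:
drive_tool([
  {"xyz": [0, 0, 0.1], "turn": [0, 0, 0]},
  {"xyz": [0, 0, 0.1], "turn": [0, 0, 0]},
  {"xyz": [0, 0, 0.1], "turn": [0, 0, 0]},
  {"xyz": [0, 0, 0.1], "turn": [0, 0, 0]},
  {"xyz": [0, 0, 0], "turn": [0, 0, 0]},
  {"xyz": [0, 0, 0], "turn": [0, 0, 0]},
  {"xyz": [0, 0, 0], "turn": [0, 0, 0]},
  {"xyz": [0, 0, 0], "turn": [0, 0, 0]},
])

```text
clock: 17.25
position: [0.4558, -0.381, 0.1936]
tcp_rot: [[0.926, 0.378, 0.0], [0.378, -0.926, 0.0], [0.0, 0.0, -1.0]]
force: [-0.3, 0.2, -0.2]
opening: 0.0628
```

Emit:
drive_tool([
  {"xyz": [0, 0, 0], "turn": [0, 0, 0]},
  {"xyz": [0, 0, 0], "turn": [0, 0, 0]},
  {"xyz": [0, 0, 0], "turn": [0, 0, 0]},
  {"xyz": [0, 0, 0], "turn": [0, 0, 0]},
  {"xyz": [0, 0, -2], "turn": [0, 0, 0]},
  {"xyz": [0, 0, -3], "turn": [0, 0, 0]},
  {"xyz": [0, 0, -3], "turn": [0, 0, 0]},
  {"xyz": [0, 0, 0], "turn": [0, 0, 0]},
], fingers=-1)

```text
clock: 18.25
position: [0.4565, -0.3816, 0.2807]
tcp_rot: [[0.926, 0.378, 0.004], [0.378, -0.926, -0.004], [0.002, 0.005, -1.0]]
force: [1.2, -0.8, -0.2]
opening: 0.0854
```

```bash
python3 -c "
from h import *
plan([(.54,0.0,.285,-50,8),(.59,.312,.27,-16.2,8)])"
```

```text
t 18.25 p [ 0.4565 -0.3816  0.2807] jaw -67.8 q [-0.79  0.11  1.88  0.    1.14  0.4 ] F [ 1.2 -0.8 -0.2] open 0.0854
[2.77, -4.02, -0.07] [0.001, -0.0, -0.039]
[2.92, -3.91, -0.06] [0.001, -0.0, -0.039]
[3.07, -3.79, -0.06] [0.001, -0.0, -0.039]
[3.22, -3.67, -0.06] [0.001, -0.0, -0.039]
[3.36, -3.54, -0.06] [0.001, -0.0, -0.039]
[3.49, -3.41, -0.06] [0.001, -0.0, -0.039]
[3.62, -3.27, -0.06] [0.001, -0.0, -0.039]
[3.75, -3.13, -0.05] [0.001, -0.0, -0.039]
[2.99, -2.59, 0.19] [0.0, 0.0, -0.074]
[3.17, -2.36, 0.19] [0.0, 0.0, -0.074]
[3.33, -2.12, 0.19] [0.0, 0.0, -0.074]
[3.48, -1.87, 0.19] [0.0, 0.0, -0.074]
[3.61, -1.61, 0.19] [0.0, 0.0, -0.074]
[3.72, -1.34, 0.19] [0.0, 0.0, -0.074]
[3.81, -1.06, 0.19] [0.0, 0.0, -0.074]
[3.87, -0.78, 0.19] [0.0, 0.0, -0.074]
```

Emit:
drive_tool([
  {"xyz": [2.77, -4.0, 0], "turn": [0, 0, -0.039]},
  {"xyz": [2.92, -3.9, 0], "turn": [0, 0, -0.039]},
  {"xyz": [3.07, -3.8, 0], "turn": [0, 0, -0.039]},
  {"xyz": [3.22, -3.67, 0], "turn": [0, 0, -0.039]},
  {"xyz": [3.36, -3.54, 0], "turn": [0, 0, -0.039]},
  {"xyz": [3.49, -3.41, 0], "turn": [0, 0, -0.039]},
  {"xyz": [3.62, -3.27, 0], "turn": [0, 0, -0.039]},
  {"xyz": [3.75, -3.13, 0], "turn": [0, 0, -0.039]},
])

```text
clock: 19.25
position: [0.5389, 0.0086, 0.2781]
tcp_rot: [[0.763, 0.646, 0.003], [0.646, -0.763, -0.004], [-0.0, 0.005, -1.0]]
force: [1.1, -0.0, -0.1]
opening: 0.0855
```

```bash
python3 -c "
from h import *
plan([(.59,.312,.27,-16.2,7)])"
```

```text
t 19.25 p [0.5389 0.0086 0.2781] jaw -49.8 q [-0.08 -0.01  2.01 -0.    1.13  0.79] F [ 1.1 -0.  -0.1] open 0.0855
[3.36, -2.84, 0.1] [0.001, 0.0, -0.084]
[3.58, -2.55, 0.1] [0.001, 0.0, -0.084]
[3.78, -2.24, 0.1] [0.001, 0.0, -0.084]
[3.96, -1.91, 0.11] [0.001, 0.0, -0.084]
[4.1, -1.58, 0.11] [0.001, 0.0, -0.084]
[4.22, -1.23, 0.11] [0.001, 0.0, -0.084]
[4.31, -0.87, 0.11] [0.001, 0.0, -0.084]
```

Emit:
drive_tool([
  {"xyz": [3.36, -2.84, 0], "turn": [0, 0, -0.084]},
  {"xyz": [3.58, -2.55, 0], "turn": [0, 0, -0.084]},
  {"xyz": [3.78, -2.24, 0], "turn": [0, 0, -0.084]},
  {"xyz": [3.96, -1.91, 0], "turn": [0, 0, -0.084]},
  {"xyz": [4.1, -1.58, 0], "turn": [0, 0, -0.084]},
  {"xyz": [4.22, -1.23, 0], "turn": [0, 0, -0.084]},
  {"xyz": [4.2, -0.87, 0], "turn": [0, 0, -0.084]},
  {"xyz": [0, 0, 0], "turn": [0, 0, 0]},
])

```text
clock: 20.25
position: [0.5845, 0.3245, 0.2721]
tcp_rot: [[0.253, 0.967, -0.003], [0.967, -0.253, -0.006], [-0.007, -0.001, -1.0]]
force: [-0.1, -1.1, -0.2]
opening: 0.085
```

```bash
python3 -c "
from h import *
plan([(.5908,.3126,.27,-16.2,2),(.5908,.3126,.187,-16.2,5)])"
```

```text
t 20.25 p [0.5845 0.3245 0.2721] jaw -14.7 q [ 0.43  0.27  1.71 -0.    1.16  0.69] F [-0.1 -1.1 -0.2] open 0.085
[-0.5, 0.46, 0.11] [-0.001, 0.003, 0.013]
[-0.49, 0.46, 0.11] [-0.001, 0.003, 0.013]
[0.0, 0.0, 1.66] [0.0, 0.0, 0.0]
[0.0, 0.0, 1.66] [0.0, 0.0, 0.0]
[0.0, 0.0, 1.66] [0.0, 0.0, 0.0]
[0.0, 0.0, 1.66] [0.0, 0.0, 0.0]
[0.0, 0.0, 1.66] [0.0, 0.0, 0.0]
```

Emit:
drive_tool([
  {"xyz": [-0.5, 0.46, 0], "turn": [0, 0.003, 0.013]},
  {"xyz": [-0.5, 0.46, 0], "turn": [0, 0.003, 0.013]},
  {"xyz": [0, 0, 0], "turn": [0, 0, 0]},
  {"xyz": [0, 0, 1.8], "turn": [0, 0, 0]},
  {"xyz": [0, 0, 1.8], "turn": [0, 0, 0]},
  {"xyz": [0, 0, 1.8], "turn": [0, 0, 0]},
  {"xyz": [0, 0, 1.2], "turn": [0, 0, 0]},
  {"xyz": [0, 0, 0], "turn": [0, 0, 0]},
])

```text
clock: 21.25
position: [0.5897, 0.3071, 0.198]
tcp_rot: [[0.285, 0.958, -0.007], [0.958, -0.285, -0.003], [-0.005, -0.006, -1.0]]
force: [-0.1, 1.0, -0.3]
opening: 0.0854
```

```bash
python3 -c "
from h import *
plan([(.5908,.3126,.189,-16.2,1)])"
```

```text
t 21.25 p [0.5897 0.3071 0.198 ] jaw -16.6 q [ 0.4   0.35  1.75 -0.    1.05  0.69] F [-0.1  1.  -0.3] open 0.0854
[0.56, -0.04, 0.89] [-0.006, 0.005, -0.006]
```

Emit:
drive_tool([
  {"xyz": [0.5, 0, 0.4], "turn": [-0.006, 0.005, -0.006]},
  {"xyz": [0, 0, 0.4], "turn": [0, 0, 0]},
  {"xyz": [0, 0, 0.1], "turn": [0, 0, 0]},
  {"xyz": [0, 0, 0], "turn": [0, 0, 0]},
  {"xyz": [0, 0, 0], "turn": [0, 0, 0]},
  {"xyz": [0, 0, 0], "turn": [0, 0, 0]},
  {"xyz": [0, 0, 0], "turn": [0, 0, 0]},
  {"xyz": [0, 0, 0], "turn": [0, 0, 0]},
])

```text
clock: 22.25
position: [0.5922, 0.313, 0.191]
tcp_rot: [[0.279, 0.96, 0.005], [0.96, -0.279, 0.002], [0.003, 0.004, -1.0]]
force: [-0.1, -0.5, -0.7]
opening: 0.0853
```

Emit:
drive_tool([
  {"xyz": [0, 0, 0], "turn": [0, 0, 0]},
  {"xyz": [0, 0, 0], "turn": [0, 0, 0]},
  {"xyz": [0, 0, 0], "turn": [0, 0, 0]},
  {"xyz": [0, 0, 0], "turn": [0, 0, 0]},
  {"xyz": [0, 0, 0], "turn": [0, 0, 0]},
  {"xyz": [0, 0, 0], "turn": [0, 0, 0]},
  {"xyz": [0, 0, 0], "turn": [0, 0, 0]},
  {"xyz": [0, 0, 0], "turn": [0, 0, 0]},
], fingers=1)

```text
clock: 23.25
position: [0.5923, 0.313, 0.1912]
tcp_rot: [[0.278, 0.96, 0.005], [0.96, -0.279, 0.002], [0.003, 0.004, -1.0]]
force: [-1.1, 0.3, -0.9]
opening: 0.0432
```

```bash
python3 -c "
from h import *
plan([(.5908,.3126,.27,-16.2,3),(.444,.346,.27,0,5)])"
```

```text
t 23.25 p [0.5923 0.313  0.1912] jaw -16.2 q [ 0.41  0.37  1.74 -0.    1.03  0.69] F [-1.1  0.3 -0.9] open 0.0432
[-0.02, -0.03, -2.63] [0.001, -0.001, 0.0]
[-0.02, -0.04, -2.63] [0.001, -0.001, 0.0]
[-0.02, -0.04, -2.63] [0.001, -0.001, 0.0]
[-0.18, -3.01, 0.0] [0.0, 0.0, -0.057]
[-0.01, -3.01, 0.0] [0.0, 0.0, -0.057]
[0.16, -3.01, 0.0] [0.0, 0.0, -0.057]
[0.33, -2.99, 0.0] [0.0, 0.0, -0.057]
[0.5, -2.97, 0.0] [0.0, 0.0, -0.057]
```

Emit:
drive_tool([
  {"xyz": [0, 0, -2.3], "turn": [0, 0, 0]},
  {"xyz": [0, 0, -2.8], "turn": [0, 0, 0]},
  {"xyz": [0, 0, -2.3], "turn": [0, 0, 0]},
  {"xyz": [-0.2, -3.0, 0], "turn": [0, 0, -0.057]},
  {"xyz": [0, -3.0, 0], "turn": [0, 0, -0.057]},
  {"xyz": [0.2, -3.0, 0], "turn": [0, 0, -0.057]},
  {"xyz": [0.3, -3.0, 0], "turn": [0, 0, -0.057]},
  {"xyz": [0.5, -2.6, 0], "turn": [0, 0, -0.057]},
])

```text
clock: 24.25
position: [0.4469, 0.3458, 0.2775]
tcp_rot: [[-0.009, 1.0, 0.014], [1.0, 0.009, 0.007], [0.006, 0.014, -1.0]]
force: [-0.1, 0.7, -1.0]
opening: 0.043
```

Emit:
drive_tool([
  {"xyz": [0, 0, 0], "turn": [0, 0, 0]},
  {"xyz": [0, 0, 0.5], "turn": [0, 0, 0]},
  {"xyz": [0, 0, 1], "turn": [0, 0, 0]},
  {"xyz": [0, 0, 1], "turn": [0, 0, 0]},
  {"xyz": [0, 0, 0.5], "turn": [0, 0, 0]},
  {"xyz": [0, 0, 0], "turn": [0, 0, 0]},
  {"xyz": [0, 0, 0], "turn": [0, 0, 0]},
  {"xyz": [0, 0, 0], "turn": [0, 0, 0]},
])

```text
clock: 25.25
position: [0.4485, 0.3457, 0.2474]
tcp_rot: [[-0.008, 1.0, 0.016], [1.0, 0.007, 0.007], [0.007, 0.016, -1.0]]
force: [-0.5, -0.3, -1.6]
opening: 0.0435
```

```bash
python3 -c "
from h import *
plan([(.444,.346,.21,0.4,2)])"
```

```text
t 25.25 p [0.4485 0.3457 0.2474] jaw 0.4 q [ 0.56  0.09  1.97 -0.    1.07  0.56] F [-0.5 -0.3 -1.6] open 0.0435
[0.0, -0.26, 1.87] [0.008, -0.004, 0.0]
[0.01, -0.24, 1.87] [0.008, -0.004, 0.0]
```

Emit:
drive_tool([
  {"xyz": [0, -0.26, 0], "turn": [0.008, -0.004, 0]},
  {"xyz": [0, -0.24, 0], "turn": [0.008, -0.004, 0]},
  {"xyz": [0, 0, 0], "turn": [0, 0, 0]},
  {"xyz": [0, 0, 1.2], "turn": [0, 0, 0]},
  {"xyz": [0, 0, 1.2], "turn": [0, 0, 0]},
  {"xyz": [0, 0, 1.0], "turn": [0, 0, 0]},
  {"xyz": [0, 0, 0], "turn": [0, 0, 0]},
  {"xyz": [0, 0, 0], "turn": [0, 0, 0]},
])

```text
clock: 26.25
position: [0.4429, 0.3455, 0.2105]
tcp_rot: [[-0.008, 1.0, -0.002], [1.0, 0.008, -0.002], [-0.002, -0.002, -1.0]]
force: [0.4, -0.6, -1.5]
opening: 0.0436
```

```bash
python3 -c "
from h import *
plan([(.444,.346,.1915,0.4,1)])"
```

```text
t 26.25 p [0.4429 0.3455 0.2105] jaw 0.4 q [ 0.57  0.13  1.99 -0.    1.02  0.56] F [ 0.4 -0.6 -1.5] open 0.0436
[0.05, 0.12, 1.9] [-0.002, 0.002, 0.001]
```

Emit:
drive_tool([
  {"xyz": [0.05, 0.1, 0.5], "turn": [-0.002, 0.002, 0]},
  {"xyz": [0, 0, 0.5], "turn": [0, 0, 0]},
  {"xyz": [0, 0, 0.4], "turn": [0, 0, 0]},
  {"xyz": [0, 0, 0.2], "turn": [0, 0, 0]},
  {"xyz": [0, 0, 0.1], "turn": [0, 0, 0]},
  {"xyz": [0, 0, 0], "turn": [0, 0, 0]},
  {"xyz": [0, 0, 0], "turn": [0, 0, 0]},
  {"xyz": [0, 0, 0], "turn": [0, 0, 0]},
])

```text
clock: 27.25
position: [0.4444, 0.3464, 0.1934]
tcp_rot: [[-0.008, 1.0, 0.002], [1.0, 0.008, 0.001], [0.001, 0.002, -1.0]]
force: [-0.2, -1.3, -2.2]
opening: 0.0434
```

```bash
python3 -c "
from h import *
plan([(.444,.346,.1915,0.4,1)])
p,d=imaging.snapshot('side');cv2.imwrite('pics/s4.png',cv2.resize(p[230:350,130:300,::-1],None,fx=3,fy=3))"
```

```text
t 27.25 p [0.4444 0.3464 0.1934] jaw 0.4 q [0.57 0.16 1.99 0.   0.98 0.56] F [-0.2 -1.3 -2.2] open 0.0434
[-0.04, -0.04, 0.19] [0.002, -0.001, 0.001]
```

View pics/s4.png

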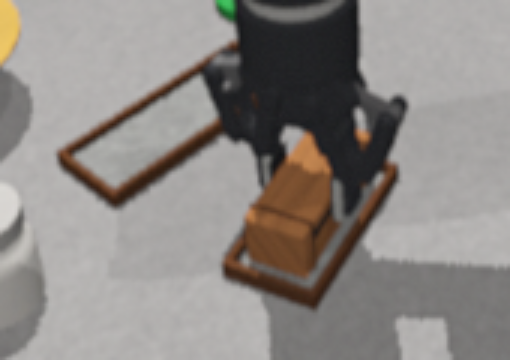

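The short block is centred in the short tray (crop (295,225)), about 2 mm up.

Emit:
drive_tool([
  {"xyz": [0, 0, 0.1], "turn": [0, 0, 0]},
  {"xyz": [0, 0, 0.1], "turn": [0, 0, 0]},
  {"xyz": [0, 0, 0.1], "turn": [0, 0, 0]},
  {"xyz": [0, 0, 0.1], "turn": [0, 0, 0]},
  {"xyz": [0, 0, 0], "turn": [0, 0, 0]},
  {"xyz": [0, 0, 0], "turn": [0, 0, 0]},
  {"xyz": [0, 0, 0], "turn": [0, 0, 0]},
  {"xyz": [0, 0, 0], "turn": [0, 0, 0]},
])

```text
clock: 28.3
position: [0.4449, 0.3467, 0.1912]
tcp_rot: [[-0.008, 1.0, 0.002], [1.0, 0.008, 0.001], [0.001, 0.002, -1.0]]
force: [-0.1, -0.6, 0.6]
opening: 0.0433
```

Contact: the weight has come off the wrist. Releasing.

Emit:
drive_tool([
  {"xyz": [0, 0, 0], "turn": [0, 0, 0]},
  {"xyz": [0, 0, 0], "turn": [0, 0, 0]},
  {"xyz": [0, 0, 0], "turn": [0, 0, 0]},
  {"xyz": [0, 0, 0], "turn": [0, 0, 0]},
  {"xyz": [0, 0, -2], "turn": [0, 0, 0]},
  {"xyz": [0, 0, -3.5], "turn": [0, 0, 0]},
  {"xyz": [0, 0, -3.5], "turn": [0, 0, 0]},
  {"xyz": [0, 0, 0], "turn": [0, 0, 0]},
], fingers=-1)

```text
clock: 29.3
position: [0.4452, 0.3469, 0.2883]
tcp_rot: [[-0.008, 1.0, 0.005], [1.0, 0.008, 0.004], [0.004, 0.005, -1.0]]
force: [0.6, 0.3, 1.0]
opening: 0.0855
```

```bash
python3 -c "
from h import *
plan([(.55,.0,.285,-8,8),(.5923,-.2783,.27,-16.4,8)])"
```

```text
t 29.3 p [0.4452 0.3469 0.2883] jaw 0.4 q [0.57 0.04 1.95 0.   1.15 0.56] F [0.6 0.3 1. ] open 0.0855
[-4.35, 1.28, 0.03] [0.001, -0.0, 0.018]
[-4.32, 1.36, 0.03] [0.001, -0.0, 0.018]
[-4.3, 1.43, 0.04] [0.001, -0.0, 0.018]
[-4.27, 1.51, 0.04] [0.001, -0.0, 0.018]
[-4.24, 1.59, 0.04] [0.001, -0.0, 0.018]
[-4.21, 1.67, 0.04] [0.001, -0.0, 0.018]
[-4.18, 1.75, 0.04] [0.001, -0.0, 0.018]
[-4.15, 1.82, 0.04] [0.001, -0.0, 0.018]
[-3.37, 1.01, 0.19] [0.0, 0.0, 0.018]
[-3.35, 1.07, 0.19] [0.0, 0.0, 0.018]
[-3.33, 1.13, 0.19] [0.0, 0.0, 0.018]
[-3.31, 1.19, 0.19] [0.0, 0.0, 0.018]
[-3.29, 1.25, 0.19] [0.0, 0.0, 0.018]
[-3.26, 1.31, 0.19] [0.0, 0.0, 0.018]
[-3.24, 1.37, 0.19] [0.0, 0.0, 0.018]
[-3.21, 1.43, 0.19] [0.0, 0.0, 0.018]
```

Emit:
drive_tool([
  {"xyz": [-4.35, 1.28, 0], "turn": [0, 0, 0.018]},
  {"xyz": [-4.35, 1.36, 0], "turn": [0, 0, 0.018]},
  {"xyz": [-4.3, 1.43, 0], "turn": [0, 0, 0.018]},
  {"xyz": [-4.27, 1.5, 0], "turn": [0, 0, 0.018]},
  {"xyz": [-4.25, 1.6, 0], "turn": [0, 0, 0.018]},
  {"xyz": [-4.2, 1.67, 0], "turn": [0, 0, 0.018]},
  {"xyz": [-4.18, 1.75, 0], "turn": [0, 0, 0.018]},
  {"xyz": [-4.15, 1.82, 0], "turn": [0, 0, 0.018]},
])

```text
clock: 30.3
position: [0.5508, -0.0081, 0.2874]
tcp_rot: [[0.134, 0.991, 0.005], [0.991, -0.134, 0.005], [0.006, 0.004, -1.0]]
force: [0.2, 0.2, -0.5]
opening: 0.0856
```

```bash
python3 -c "
from h import *
plan([(.5923,-.2783,.27,-16.4,7)])"
```

```text
t 30.3 p [ 0.5508 -0.0081  0.2874] jaw -7.7 q [-0.11  0.01  1.98  0.01  1.15  0.02] F [ 0.2  0.2 -0.5] open 0.0856
[-3.75, 1.1, 0.23] [0.001, -0.001, 0.022]
[-3.72, 1.18, 0.24] [0.001, -0.001, 0.022]
[-3.7, 1.26, 0.24] [0.001, -0.001, 0.022]
[-3.67, 1.34, 0.24] [0.001, -0.001, 0.022]
[-3.64, 1.42, 0.24] [0.001, -0.001, 0.022]
[-3.6, 1.5, 0.24] [0.001, -0.001, 0.022]
[-3.57, 1.58, 0.25] [0.001, -0.001, 0.022]
```

Emit:
drive_tool([
  {"xyz": [-3.75, 1.1, 0.2], "turn": [0.004, -0.006, 0.022]},
  {"xyz": [-3.72, 1.18, 0.2], "turn": [0, 0, 0.022]},
  {"xyz": [-3.7, 1.26, 0.2], "turn": [0, 0, 0.022]},
  {"xyz": [-3.67, 1.34, 0.2], "turn": [0, 0, 0.022]},
  {"xyz": [-3.64, 1.42, 0.2], "turn": [0, 0, 0.022]},
  {"xyz": [-3.6, 1.5, 0.2], "turn": [0, 0, 0.022]},
  {"xyz": [-3.4, 1.5, 0.2], "turn": [0, 0, 0.022]},
  {"xyz": [0, 0, 0], "turn": [0, 0, 0]},
])

```text
clock: 31.3
position: [0.5893, -0.2882, 0.2696]
tcp_rot: [[0.294, 0.956, -0.005], [0.956, -0.294, 0.002], [0.001, -0.005, -1.0]]
force: [0.2, -0.2, 0.1]
opening: 0.0853
```

```bash
python3 -c "
from h import *
plan([(.5923,-.2783,.27,-16.4,2),(.5923,-.2783,.20,-16.4,4)])"
```

```text
t 31.3 p [ 0.5893 -0.2882  0.2696] jaw -17.1 q [-0.54  0.25  1.74 -0.    1.15 -0.24] F [ 0.2 -0.2  0.1] open 0.0853
[0.52, -0.0, -0.02] [-0.003, -0.0, -0.006]
[0.52, 0.0, -0.02] [-0.003, -0.0, -0.006]
[0.0, 0.0, 1.75] [0.0, 0.0, 0.0]
[0.0, 0.0, 1.75] [0.0, 0.0, 0.0]
[0.0, 0.0, 1.75] [0.0, 0.0, 0.0]
[0.0, 0.0, 1.75] [0.0, 0.0, 0.0]
```

Emit:
drive_tool([
  {"xyz": [0.5, 0, 0], "turn": [-0.003, 0, -0.006]},
  {"xyz": [0.5, 0, 0], "turn": [-0.003, 0, -0.006]},
  {"xyz": [0, 0, 0], "turn": [0, 0, 0]},
  {"xyz": [0, 0, 2], "turn": [0, 0, 0]},
  {"xyz": [0, 0, 2], "turn": [0, 0, 0]},
  {"xyz": [0, 0, 2], "turn": [0, 0, 0]},
  {"xyz": [0, 0, 1], "turn": [0, 0, 0]},
  {"xyz": [0, 0, 0], "turn": [0, 0, 0]},
])

```text
clock: 32.3
position: [0.591, -0.2737, 0.1915]
tcp_rot: [[0.278, 0.961, -0.004], [0.961, -0.278, 0.004], [0.003, -0.005, -1.0]]
force: [-0.6, 0.1, 0.7]
opening: 0.0852
```

```bash
python3 -c "
from h import *
plan([(.5923,-.2783,.186,-16.4,1)])"
```

```text
t 32.3 p [ 0.591  -0.2737  0.1915] jaw -16.1 q [-0.52  0.34  1.78  0.    1.03 -0.24] F [-0.6  0.1  0.7] open 0.0852
[-0.41, 0.25, 0.55] [-0.005, -0.003, 0.005]
```

Emit:
drive_tool([
  {"xyz": [-0.4, 0.25, 0.2], "turn": [-0.005, -0.003, 0.005]},
  {"xyz": [0, 0, 0.25], "turn": [0, 0, 0]},
  {"xyz": [0, 0, 0], "turn": [0, 0, 0]},
  {"xyz": [0, 0, 0], "turn": [0, 0, 0]},
  {"xyz": [0, 0, 0], "turn": [0, 0, 0]},
  {"xyz": [0, 0, 0], "turn": [0, 0, 0]},
  {"xyz": [0, 0, 0], "turn": [0, 0, 0]},
  {"xyz": [0, 0, 0], "turn": [0, 0, 0]},
])

```text
clock: 33.3
position: [0.5935, -0.2793, 0.1895]
tcp_rot: [[0.283, 0.959, 0.004], [0.959, -0.283, -0.003], [-0.002, 0.005, -1.0]]
force: [0.2, -0.7, 0.4]
opening: 0.0858
```

Emit:
drive_tool([
  {"xyz": [0, 0, 0], "turn": [0, 0, 0]},
  {"xyz": [0, 0, 0], "turn": [0, 0, 0]},
  {"xyz": [0, 0, 0], "turn": [0, 0, 0]},
  {"xyz": [0, 0, 0], "turn": [0, 0, 0]},
  {"xyz": [0, 0, 0], "turn": [0, 0, 0]},
  {"xyz": [0, 0, 0], "turn": [0, 0, 0]},
  {"xyz": [0, 0, 0], "turn": [0, 0, 0]},
  {"xyz": [0, 0, 0], "turn": [0, 0, 0]},
], fingers=1)

```text
clock: 34.3
position: [0.5936, -0.2794, 0.1896]
tcp_rot: [[0.283, 0.959, 0.005], [0.959, -0.283, -0.003], [-0.002, 0.005, -1.0]]
force: [0.4, -0.1, -0.1]
opening: 0.0432
```

```bash
python3 -c "
from h import *
plan([(.5923,-.2783,.28,-16.4,3),(.588,-.05,.28,-16.6,5)])"
```

```text
t 34.3 p [ 0.5936 -0.2794  0.1896] jaw -16.4 q [-0.52  0.35  1.78 -0.    1.01 -0.23] F [ 0.4 -0.1 -0.1] open 0.0432
[0.02, -0.03, -3.01] [0.002, 0.001, -0.0]
[0.02, -0.04, -3.01] [0.002, 0.001, -0.0]
[0.02, -0.05, -3.01] [0.002, 0.001, -0.0]
[4.36, -1.37, 0.0] [0.0, 0.0, 0.001]
[4.35, -1.37, 0.0] [0.0, 0.0, 0.001]
[4.35, -1.38, 0.0] [0.0, 0.0, 0.001]
[4.35, -1.38, 0.0] [0.0, 0.0, 0.001]
[4.35, -1.38, 0.0] [0.0, 0.0, 0.001]
```

Emit:
drive_tool([
  {"xyz": [0, 0, -2.5], "turn": [0, 0, 0]},
  {"xyz": [0, 0, -3.5], "turn": [0, 0, 0]},
  {"xyz": [0, 0, -3], "turn": [0, 0, 0]},
  {"xyz": [4.3, -1.37, 0], "turn": [0, 0, 0]},
  {"xyz": [4.3, -1.37, 0], "turn": [0, 0, 0]},
  {"xyz": [4.3, -1.37, 0], "turn": [0, 0, 0]},
  {"xyz": [4.3, -1.37, 0], "turn": [0, 0, 0]},
  {"xyz": [4.3, -1.37, 0], "turn": [0, 0, 0]},
])

```text
clock: 35.3
position: [0.5856, -0.0493, 0.2755]
tcp_rot: [[0.289, 0.957, -0.005], [0.957, -0.289, 0.002], [0.0, -0.005, -1.0]]
force: [1.3, -0.3, -3.6]
opening: 0.0432
```

```bash
python3 - <<'E'
from h import *
p,d=imaging.snapshot("top");cv2.imwrite("pics/top2.png",p[:,:,::-1])
z=world("top",d)[...,2];p=p.astype(int);R,G,B=p[...,0],p[...,1],p[...,2]
m=biggest(crop((R-B>15)&(R<130)&(z<.022),166,170,34)); q=onplane("top",uvs(m),.013)
print(m.sum(),rect(q),q.mean(0))
plan([(.586,.2946,.28,-16.7,8)])
E
```

```text
387 (array([585.7, 294.7]), array([177. ,  71.1]), 73.3) [0.58622443 0.29388497]
t 35.35 p [ 0.5852 -0.045   0.275 ] jaw -16.7 q [-0.17  0.1   1.9   0.01  1.14  0.12] F [-0.5  3.5 -3.1] open 0.043
[4.07, -1.21, -0.04] [-0.001, -0.001, 0.0]
[4.07, -1.21, -0.04] [-0.001, -0.001, 0.0]
[4.07, -1.21, -0.04] [-0.001, -0.001, 0.0]
[4.07, -1.21, -0.05] [-0.001, -0.001, 0.0]
[4.07, -1.21, -0.05] [-0.001, -0.001, 0.0]
[4.07, -1.21, -0.05] [-0.001, -0.001, 0.0]
[4.07, -1.21, -0.06] [-0.001, -0.001, 0.0]
[4.07, -1.21, -0.06] [-0.001, -0.001, 0.0]
```

View pics/top2.png

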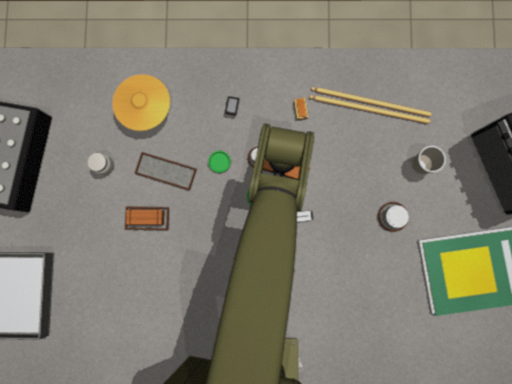

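The short block sits in the short tray (147,217), the long tray is empty (166,170), and the wide shaker is in its dish (395,217).

Emit:
drive_tool([
  {"xyz": [4.0, -1.2, 0], "turn": [-0.005, -0.005, 0]},
  {"xyz": [4.0, -1.2, 0], "turn": [0, 0, 0]},
  {"xyz": [4.0, -1.2, 0], "turn": [0, 0, 0]},
  {"xyz": [4.0, -1.2, 0], "turn": [0, 0, 0]},
  {"xyz": [4.0, -1.2, 0], "turn": [0, 0, 0]},
  {"xyz": [4.0, -1.2, 0], "turn": [0, 0, 0]},
  {"xyz": [4.0, -1.2, 0], "turn": [0, 0, 0]},
  {"xyz": [4.0, -1.2, 0], "turn": [0, 0, 0]},
])

```text
clock: 36.35
position: [0.5815, 0.2973, 0.268]
tcp_rot: [[0.288, 0.958, -0.013], [0.958, -0.288, -0.003], [-0.007, -0.012, -1.0]]
force: [0.9, 0.8, -1.9]
opening: 0.0434
```

Emit:
drive_tool([
  {"xyz": [0, 0, 0], "turn": [0, 0, 0]},
  {"xyz": [0, 0, 1], "turn": [0, 0, 0]},
  {"xyz": [0, 0, 1], "turn": [0, 0, 0]},
  {"xyz": [0, 0, 1], "turn": [0, 0, 0]},
  {"xyz": [0, 0, 0], "turn": [0, 0, 0]},
  {"xyz": [0, 0, 0], "turn": [0, 0, 0]},
  {"xyz": [0, 0, 0], "turn": [0, 0, 0]},
  {"xyz": [0, 0, 0], "turn": [0, 0, 0]},
])

```text
clock: 37.35
position: [0.5804, 0.2955, 0.233]
tcp_rot: [[0.288, 0.957, -0.018], [0.958, -0.288, -0.005], [-0.01, -0.015, -1.0]]
force: [-0.6, -0.8, -1.9]
opening: 0.0429
```

```bash
python3 -c "
from h import *
plan([(.5858,.2947,.22,-16.75,2)])"
```

```text
t 37.35 p [0.5804 0.2955 0.233 ] jaw -16.8 q [0.39 0.29 1.77 0.   1.11 0.68] F [-0.6 -0.8 -1.9] open 0.0429
[0.04, 0.28, 0.64] [-0.008, 0.005, -0.0]
[0.04, 0.28, 0.65] [-0.008, 0.005, -0.0]
```

Emit:
drive_tool([
  {"xyz": [0, 0.27, 0], "turn": [-0.008, 0.005, 0]},
  {"xyz": [0, 0.27, 0], "turn": [-0.008, 0.005, 0]},
  {"xyz": [0, 0, 0], "turn": [0, 0, 0]},
  {"xyz": [0, 0, 0.8], "turn": [0, 0, 0]},
  {"xyz": [0, 0, 0.8], "turn": [0, 0, 0]},
  {"xyz": [0, 0, 0.3], "turn": [0, 0, 0]},
  {"xyz": [0, 0, 0], "turn": [0, 0, 0]},
  {"xyz": [0, 0, 0], "turn": [0, 0, 0]},
])

```text
clock: 38.35
position: [0.5859, 0.2941, 0.2125]
tcp_rot: [[0.288, 0.958, 0.002], [0.958, -0.288, 0.0], [0.001, 0.002, -1.0]]
force: [-0.9, 0.8, -2.9]
opening: 0.043
```

```bash
python3 -c "
from h import *
plan([(.5858,.2947,.1946,-16.75,1)])"
```

```text
t 38.35 p [0.5859 0.2941 0.2125] jaw -16.7 q [ 0.38  0.32  1.77 -0.    1.05  0.68] F [-0.9  0.8 -2.9] open 0.043
[0.06, -0.03, 1.79] [0.002, -0.001, 0.0]
```

Emit:
drive_tool([
  {"xyz": [0.06, 0, 0.4], "turn": [0.002, 0, 0]},
  {"xyz": [0, 0, 0.4], "turn": [0, 0, 0]},
  {"xyz": [0, 0, 0.4], "turn": [0, 0, 0]},
  {"xyz": [0, 0, 0.2], "turn": [0, 0, 0]},
  {"xyz": [0, 0, 0.1], "turn": [0, 0, 0]},
  {"xyz": [0, 0, 0], "turn": [0, 0, 0]},
  {"xyz": [0, 0, 0], "turn": [0, 0, 0]},
  {"xyz": [0, 0, 0], "turn": [0, 0, 0]},
])

```text
clock: 39.35
position: [0.5863, 0.2948, 0.197]
tcp_rot: [[0.288, 0.958, 0.001], [0.958, -0.288, 0.001], [0.001, 0.0, -1.0]]
force: [-0.3, 0.4, -2.9]
opening: 0.0432
```

```bash
python3 -c "
from h import *
plan([(.5858,.2947,.1946,-16.75,1)])
p,d=imaging.snapshot('side');cv2.imwrite('pics/s5.png',cv2.resize(p[220:340,130:300,::-1],None,fx=3,fy=3))"
```

```text
t 39.35 p [0.5863 0.2948 0.197 ] jaw -16.7 q [0.38 0.34 1.77 0.   1.03 0.68] F [-0.3  0.4 -2.9] open 0.0432
[-0.03, -0.04, 0.24] [0.0, -0.001, 0.0]
```

View pics/s5.png

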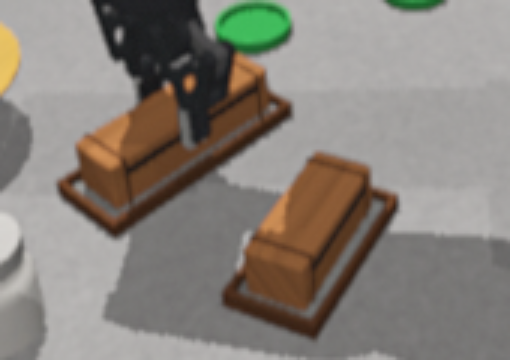

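The long block is centred just above the long tray's felt, and the short block lies in its own tray.

Emit:
drive_tool([
  {"xyz": [0, 0, 0.1], "turn": [0, 0, 0]},
  {"xyz": [0, 0, 0.1], "turn": [0, 0, 0]},
  {"xyz": [0, 0, 0.1], "turn": [0, 0, 0]},
  {"xyz": [0, 0, 0.1], "turn": [0, 0, 0]},
  {"xyz": [0, 0, 0.05], "turn": [0, 0, 0]},
  {"xyz": [0, 0, 0], "turn": [0, 0, 0]},
  {"xyz": [0, 0, 0], "turn": [0, 0, 0]},
  {"xyz": [0, 0, 0], "turn": [0, 0, 0]},
])

```text
clock: 40.4
position: [0.5867, 0.2951, 0.1947]
tcp_rot: [[0.288, 0.958, 0.001], [0.958, -0.288, 0.001], [0.001, 0.001, -1.0]]
force: [-2.4, 0.2, 2.1]
opening: 0.0431
```

In contact (wrist force z went from -2.9 to +2.1 N). Releasing, lifting and moving aside.

Emit:
drive_tool([
  {"xyz": [0, 0, 0], "turn": [0, 0, 0]},
  {"xyz": [0, 0, 0], "turn": [0, 0, 0]},
  {"xyz": [0, 0, 0], "turn": [0, 0, 0]},
  {"xyz": [0, 0, 0], "turn": [0, 0, 0]},
  {"xyz": [0, 0, -2], "turn": [0, 0, 0]},
  {"xyz": [0, 0, -4], "turn": [0, 0, 0]},
  {"xyz": [0, 0, -4], "turn": [0, 0, 0]},
  {"xyz": [0, 0, -2], "turn": [0, 0, 0]},
], fingers=-1)

```text
clock: 41.4
position: [0.5866, 0.2949, 0.32]
tcp_rot: [[0.288, 0.958, 0.002], [0.958, -0.288, 0.002], [0.002, 0.002, -1.0]]
force: [-0.9, 0.8, -1.2]
opening: 0.0855
```

Emit:
drive_tool([
  {"xyz": [-4.8, 0, -1], "turn": [0, 0, 0]},
  {"xyz": [-4.8, 0, -1], "turn": [0, 0, 0]},
  {"xyz": [-4.8, 0, 0], "turn": [0, 0, 0]},
  {"xyz": [-4.8, 0, 0], "turn": [0, 0, 0]},
  {"xyz": [-4.8, 0, 0], "turn": [0, 0, 0]},
  {"xyz": [-4.8, 0, 0], "turn": [0, 0, 0]},
  {"xyz": [-4.8, 0, 0], "turn": [0, 0, 0]},
  {"xyz": [-4.8, 0, 0], "turn": [0, 0, 0]},
])

```text
clock: 42.4
position: [0.4733, -0.0806, 0.3456]
tcp_rot: [[0.281, 0.96, 0.013], [0.96, -0.281, 0.003], [0.006, 0.011, -1.0]]
force: [-0.0, 0.1, -0.8]
opening: 0.0854
```

Emit:
drive_tool([
  {"xyz": [-4, 0, 0], "turn": [0, 0, 0]},
  {"xyz": [-4, 0, 0], "turn": [0, 0, 0]},
  {"xyz": [-2, 0, 0], "turn": [0, 0, 0]},
  {"xyz": [0, 0, 0], "turn": [0, 0, 0]},
  {"xyz": [0, 0, 0], "turn": [0, 0, 0]},
  {"xyz": [0, 0, 0], "turn": [0, 0, 0]},
  {"xyz": [0, 0, 0], "turn": [0, 0, 0]},
  {"xyz": [0, 0, 0], "turn": [0, 0, 0]},
])

```text
clock: 43.4
position: [0.4426, -0.1796, 0.3463]
tcp_rot: [[0.283, 0.959, 0.014], [0.959, -0.283, 0.003], [0.007, 0.013, -1.0]]
force: [-0.1, 0.1, 0.3]
opening: 0.0855
```

```bash
python3 - <<'E'
from h import *
p,d=imaging.snapshot("top");s,_=imaging.snapshot("side")
cv2.imwrite("pics/top3.png",p[:,:,::-1]);cv2.imwrite("pics/side3.png",s[:,:,::-1])
z=world("top",d)[...,2]
for nm,u,v,r,zt in(("short",147,217,30,.045),("long",166,170,36,.045),("wide",393,216,20,.051),("narrow",258,158,14,.051),("harm",296,217,20,.02)):
    m=biggest(crop(abs(z-zt)<(.008 if nm=="harm" else .010),u,v,r));q=onplane("top",uvs(m),zt)
    print(nm,m.sum(),np.median(z[m]).round(4),rect(q),q.mean(0).round(4))
plan([])
E
```

```text
short 570 0.0446 (array([446.1, 345.7]), array([102.6,  43.3]), -89.5) [0.4461 0.3458]
long 776 0.0451 (array([585.8, 293.7]), array([151.6,  45.5]), 72.9) [0.5862 0.2939]
wide 415 0.0509 (array([ 453.5, -378.1]), array([63. , 62.3]), -1.2) [ 0.4534 -0.3784]
narrow 183 0.0511 (array([627.2,  16.4]), array([41.3, 40.7]), 0.4) [0.6275 0.0164]
harm 306 0.0199 (array([450.8, -93.5]), array([99.3, 27.9]), -82.4) [ 0.4508 -0.0937]
t 43.5 p [ 0.4426 -0.1797  0.3463] jaw -16.5 q [-0.5  -0.23  2.09  0.01  1.27 -0.22] F [-0.1  0.4 -0.6] open 0.0852
```

View pics/top3.png

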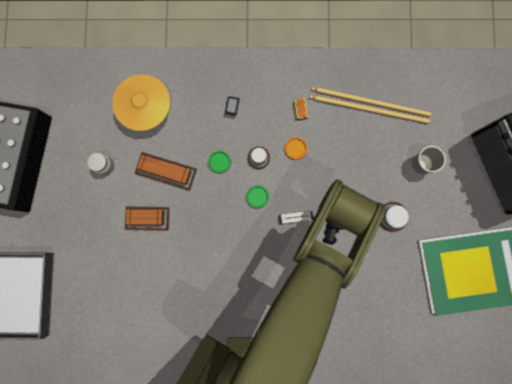

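View pics/side3.png

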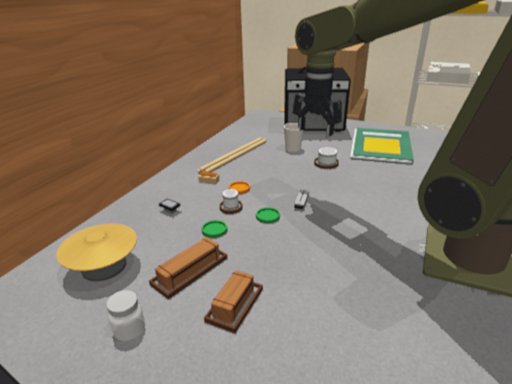

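All four pieces are in their own trays and dishes: long block (166,170), short block (147,217), narrow shaker (259,157) and wide shaker (396,216). The harmonica hasn't moved.

```bash
python3 -c "
from bench import job_done;print(job_done())"
```

```text
the job is handed in; nothing more can be done
None
```

The job is handed in at about 43.5 s of the 104 s: both wood blocks and both shakers are in the tray or dish made for their size. I moved the narrow shaker first, then the wide shaker, the short block and the long block. Each was lowered until the felt took its weight before I opened the gripper.

- **Position:** in the last overhead picture, every piece was within about 3 mm of its tray or dish centre, against 7 mm of clearance. The blocks lined up with their trays to about 0.5 degrees.
- **Seating:** the measured top heights (blocks about 45 mm, shakers about 51 mm) match pieces sitting flat or upright on the felt, and both final views show this.
- **Harmonica:** it measured within 0.5 mm of its starting position, so it was not disturbed.
- **Robot:** the gripper was open and clear of everything at hand-in. Wrist force readings stayed under about 5 N, read at the end of each move.

No check failed or disagreed.

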